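# Hang the basket and counter-hold the hidden bolt

## Robot

A 6-joint arm with a two-finger parallel gripper is mounted at the origin on the work surface. World frame = base frame: x ahead of the robot, y to its left, z up, the work surface at z = 0. Lengths are in m, angles in degrees, forces in N, time in s.
With the tool pointing down it reaches from about 0.425 to 0.925 m from the base axis. Payload 12.5 kg.
Tool frame: the origin (TCP) lies midway between the tips of the shut fingers; the grasp point (between the pads) lies 19 mm behind it; z points along the fingers, y is the direction in which the jaws open and shut (so a half turn about z gives the same grasp; the last joint's range is limited). The gripper opens to 85 mm and grips with 20 to 120 N. Pads are 22 mm wide; open, the fingers measure 114 mm over their backs; the gripper's body (76 mm by 85 mm) begins 54 mm behind the grasp point. The pads swing forward as they close: fully open they stand 13 mm farther back than shut.
Start: joints at [64.137, 28.126, 89.318, -0, 62.55, -6.05], TCP at [0.212, 0.588, 0.231] pointing down, gripper open.
Joint ranges: [-177.58, 177.58], [-47.91, 125.51], [2.72, 160], [-65.01, 245.01], [3.68, 167.84], [-153.87, 153.87]. Speed limits (degrees/s): [127.2, 127.2, 159.86, 180, 180, 180].

## Interface

Orientations are given as [roll, pitch, yaw] about the fixed x, y, z axes, in that order (R = Rz(yaw) Ry(pitch) Rx(roll)).
In Python, from plant import bot gives the robot as it stands. Calls block until the motion is done:
- bot.reach(position, orientation): joint-space move of the TCP to a pose.
- bot.movel(position, rotation=None, feed=0.15): straight line of the TCP; rotation=None keeps the orientation; feed is the mean speed in m/s.
- bot.movej(angles): joint-space move.
- bot.grip(opening, effort=None): finger opening in m; effort is the grip in N (None keeps the last); returns when the fingers have stopped.
- bot.pause(seconds).
- bot.inverse_kinematics(position, orientation): joint angles nearest the present ones, or None.
- bot.read_camera(name): name is "side" or "top"; returns the picture (420x560x3 uint8, red, green, blue); there is no depth.
- bot.calibration(name): a dict with "intrinsics" (3x3 intrinsics, pixels), "pose" (4x4, takes a point from camera to world coordinates). Camera axes: x right, y down, z forward; pixel columns grow to the right and rows downward; lengths in m; the calibration is good to about 2 mm. A picture is of the moment at which its call begins. calibration takes no time and is no camera call.
A pose or a line that the arm cannot do raises bot.PlanningError and nothing moves.
- bot.close_job(): hands the job in, once; it reports no verdict.
Readings, each from a call of its own:
- bot.read_clock(): time.
- bot.read_q(): joint angles.
- bot.read_joint_vel(): joint speeds.
- bot.read_joint_torque(): joint torques, N m.
- bot.read_position(): TCP position.
- bot.read_tcp_rot(): TCP orientation.
- bot.read_wrist_force(): force on the tool from outside, world axes, zero at the start.
- bot.read_wrist_torque(): the same for the moment, N m.
- bot.read_opening(): finger opening in m.
Only numpy, scipy, OpenCV 4.12 (cv2) and the standard library are available. Lean on these libraries where they do the work, as an engineer would, in place of code of your own. Each camera call takes 0.05 s, during which the arm holds its last target.

## Task

Hang the wire basket by its blue handle bar on the red hook of the bracket and let go of it; its weight makes the loose hook arm sag slowly. Then reach down into the narrow gap behind the bracket's front plate, grip the hidden brass bolt head between the fingers and hold it firmly so that the arm stops sagging, before it has sunk far below level, for a colleague to tighten the nut. Finish while still gripping the bolt head, with the basket hanging on the hook, and leave the jar, the beaker and the glove box alone.

Things in the scene. Friction and masses are not known exactly. Their poses are not given: they have to be found in the camera images.
- bracket: Fixed stand: blue foot 160x170x16 mm, column, two upright grey plates 120 mm wide (y), 8 mm thick, with a 52 mm gap between (x -26 to +26 mm), open above and at both sides. Plates' top z = 261 mm, gap floor z = 162 mm. Origin: underside, below the gap's middle. x points from front plate to rear plate (roughly away from the robot), y left, z up. Place and yaw vary.
- bolt_head (a point): Centre of the hidden brass hexagonal bolt head in the gap: 26 mm across flats, 24 mm long along x (bolt's axis, parallel to bracket x). 235 mm above the table, 26 mm below the plates' top, 2 mm nearer the front plate than mid-gap. Turns with the hook arm; two flats face this point's +y and -y, upright at joint value 0 (then a grip from straight above fits them).
- hook_seat (a point): Point on top of the red hook rod where the bar should rest. Rod: 10 mm diameter, parallel to the bolt's axis, 60 mm right (-y) of it, running forward (-x) from the arm plate; its end turns up, 18 mm higher than this point. Point: 5 mm above the rod's centre line, 67 mm before the arm plate's face, 35 mm behind the upturned end. Axes turn with the arm; x along the rod to the bracket.
- pivot (a joint): Angle of hook arm and bolt together about the bolt's axis, rad. 0 = arm level, positive = hook end sunk, negative = raised. Starts between -0.2 and 0. Stiff: the arm stays put when empty and creeps down by about 0.01 rad/s under the basket; stop at 0.75. The dark arm plate before the bracket is 26 mm high, reaches 73 mm right of the axis; front 43 mm, nut's front 55 mm before mid-gap.
- basket_bar (a point): Middle of the blue handle bar of the wire basket, 130 mm above the basket's underside. The bar (10 mm diameter, straight, fixed to the basket) runs 124 mm along this point's y axis between two thin wire uprights; z up. The basket stands on the table at the start.
- basket: Steel wire basket, 90 (x) x 130 (y) mm, rim 55 mm high, about 0.3 kg. Origin: centre of its underside.
- jar_mid (a point): Bystander: amber reagent jar, 60 mm diameter, 100 mm high, with a white cap. Point at its centre, half-way up.
- beaker_mid (a point): Bystander: clear beaker, 68 mm diameter, 85 mm high. Point at its centre, half-way up.
- glove_box_mid (a point): Bystander: blue glove box, 120 (x) x 230 (y) x 70 mm. Point at its centre.
There are look-alikes about, which are no part of the job. There is more than one size of the basket; the job needs the smaller.

How it is judged (in metres and radians):
On the way:
1. the basket hangs by its bar on the hook, let go (contact force between basket and pivot above 1 N and contact force between the fingers and basket below 0.1 N and distance between basket_bar and hook_seat below 0.045 m and height (world z) of basket above 0.03 m and linear speed of basket below 0.15 m/s), for 0.3 s.
At the end, for the whole second after the job is handed in: Fingers press the bolt head (over 8 N, grasp point within 22 mm of its centre); bolt under 0.004 rad/s, arm within 0.4 rad of level; basket at rest on the hook by its bar (middle within 45 mm of the seat point, over 30 mm above the table); robot does not touch the basket (contact force between the fingers and pivot above 8 N and distance between the grasp point and bolt_head below 0.022 m and value of joint pivot between -0.4 and 0.4 rad and velocity of joint pivot between -0.004 and 0.004 rad/s and contact force between basket and pivot above 1 N and contact force between each of the arm, the fingers and basket below 0.1 N and distance between basket_bar and hook_seat below 0.045 m and height (world z) of basket above 0.03 m and linear speed of basket below 0.1 m/s); the arm keeps its last pose, push and grip.
It fails at once if a bystander is moved by more than 30 mm (distance of any of jar_mid, beaker_mid, glove_box_mid from where it was at the start of the episode above 0.03 m).
It also fails if it takes over 48 s, if anything falls off the work surface, if the arm or the gripper's body presses on something with over 40 N, if the wrist force passes 120 N, or if a joint passes its speed limit or range.

## Working session

There is one attempt and no reset: what is moved stays moved. The work goes in short steps, each a Python script; the robot and the scene stay as the last script left them, time stands still between calls to the robot, and variables do not carry over. Pictures are saved under pics/ and viewed, and the job is handed in when it is done.

```bash
ls; mkdir -p pics; python3 - <<'E'
from plant import bot
import cv2, numpy as np
np.set_printoptions(precision=4,suppress=True)
for n in ("side","top"):
    im=bot.read_camera(n); cv2.imwrite(f"pics/{n}0.png",im[:,:,::-1])
    c=bot.calibration(n); print(n,np.array(c["intrinsics"]),np.array(c["pose"]))
print(bot.read_clock(),bot.read_tcp_rot(),bot.read_position(),bot.read_opening())
E
```

```text
pics
side [[534.3182   0.     279.7642]
 [  0.     534.3182 213.9163]
 [  0.       0.       1.    ]] [[ 0.7433 -0.4414  0.5027 -0.1558]
 [-0.6687 -0.5109  0.5402 -0.6277]
 [ 0.0184 -0.7377 -0.6749  1.0354]
 [ 0.      0.      0.      1.    ]]
top [[474.844    0.     278.1087]
 [  0.     474.844  215.5842]
 [  0.       0.       1.    ]] [[-0.0282 -0.9892  0.1435  0.2751]
 [-0.9995  0.0297  0.0082  0.0244]
 [-0.0123 -0.1432 -0.9896  1.4723]
 [ 0.      0.      0.      1.    ]]
0.1 [-179.9444   -0.0061  160.1885] [0.2117 0.5878 0.2308] 0.08547292889491634
```

View pics/side0.png

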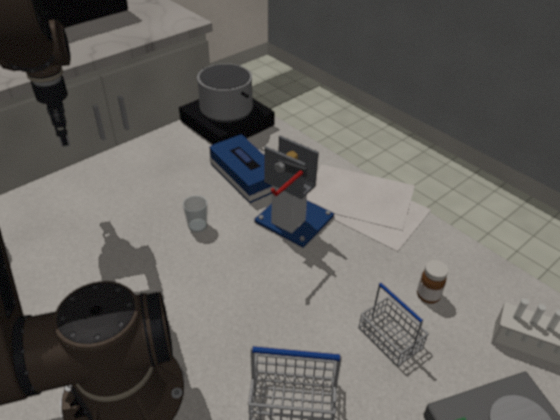

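View pics/top0.png

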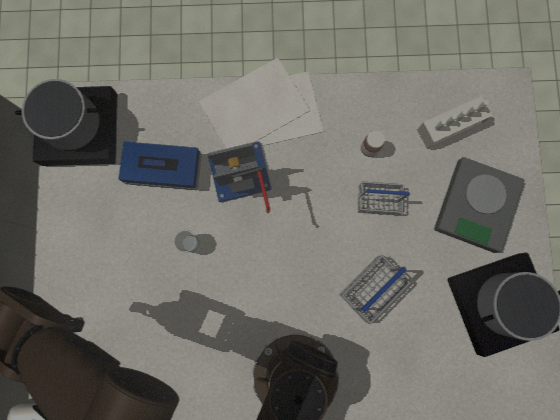

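Top picture: the bracket is at (240,170) and the red hook runs (261,173)-(268,210). Two baskets could be taken for the target: A near (384,195) and B near (385,288), with blue bars in both. The side picture shows A's bar at (400,303) and B's at (296,353). A looks smaller, so I'll check with crops and metric sizes.

```bash
python3 - <<'E'
import cv2
s=cv2.imread("pics/side0.png"); t=cv2.imread("pics/top0.png")
def crop(im,x0,y0,x1,y1,k,n): cv2.imwrite(n,cv2.resize(im[y0:y1,x0:x1],None,fx=k,fy=k,interpolation=cv2.INTER_CUBIC))
crop(t,200,130,290,220,6,"pics/c_tb.png")
crop(s,240,130,350,250,5,"pics/c_sb.png")
crop(t,335,170,435,330,3.7,"pics/c_tk.png")
crop(s,350,280,450,370,6,"pics/c_sk.png")
E
```

```text
(no output)
```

View pics/c_tb.png

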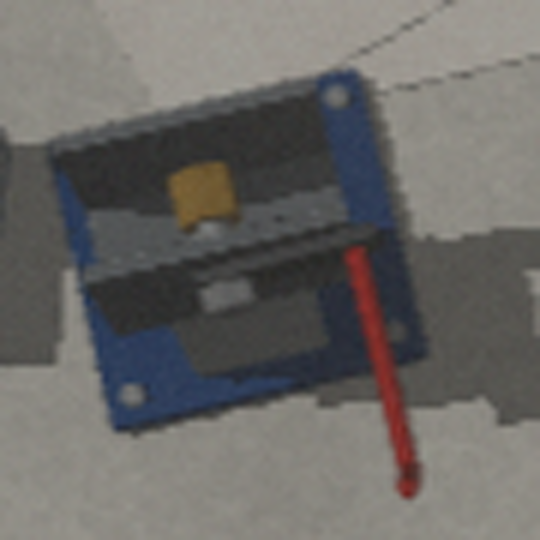

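View pics/c_sb.png

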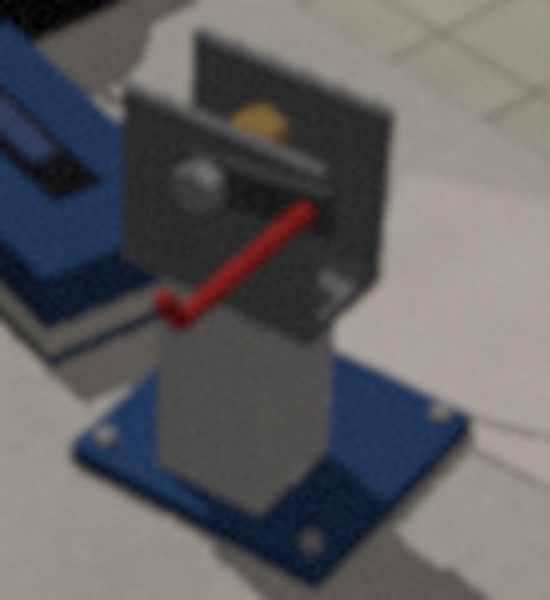

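View pics/c_tk.png

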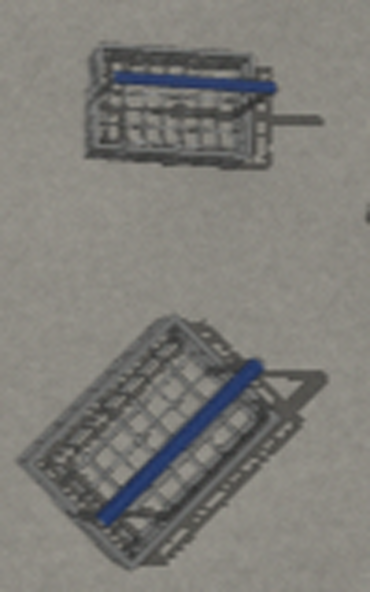

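View pics/c_sk.png

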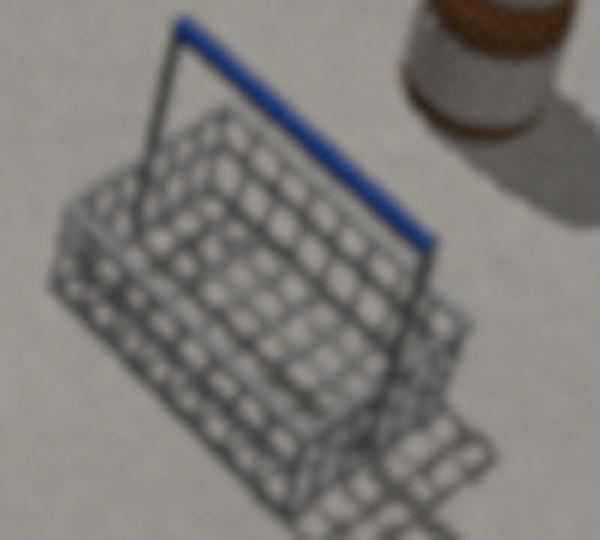

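```bash
cat > hp.py <<'E'
import numpy as np, cv2
from plant import bot
from scipy.optimize import least_squares
from scipy.spatial.transform import Rotation as Ro
np.set_printoptions(precision=4,suppress=True)
C={n:(np.array(bot.calibration(n)["intrinsics"]),np.array(bot.calibration(n)["pose"])) for n in ("side","top")}
def proj(n,P):
    K,T=C[n]; p=(np.atleast_2d(P)-T[:3,3])@T[:3,:3]; q=p@K.T; return q[:,:2]/q[:,2:]
def tri(ps,pt):
    A=[];b=[]
    for n,p in (("side",ps),("top",pt)):
        K,T=C[n]; d=T[:3,:3]@np.linalg.inv(K)@np.array([*p,1]); d/=np.linalg.norm(d)
        M=np.eye(3)-np.outer(d,d); A.append(M); b.append(M@T[:3,3])
    X,r,_,_=np.linalg.lstsq(np.vstack(A),np.hstack(b),rcond=None); return X,np.sqrt(r)
def br(p,P):   # bracket frame -> world
    return np.atleast_2d(P)@Ro.from_euler('z',p[2]).as_matrix().T+[p[0],p[1],0]
def arm(p,th,P):  # arm frame (origin bolt axis mid-gap) -> world
    return br(p,np.atleast_2d(P)@Ro.from_euler('x',th).as_matrix().T+[0,0,.235])
E
python3 - <<'E'
from hp import *
a=tri((380.3,284.5),(366.1,190.8)); b=tri((421.7,320.5),(409.3,193.8)); print("A",a,b,np.linalg.norm(a[0]-b[0]))
S=lambda x,y:(240+x/5,130+y/5); T=lambda x,y:(200+x/6,130+y/6)
obs=[("top",T(427,350),[-.08,-.085,.016]),("top",T(115,430),[-.08,.085,.016]),("top",T(355,70),[.08,-.085,.016]),
("side",S(75,448),[-.08,.085,.016]),("side",S(315,572),[-.08,-.085,.016]),("side",S(468,418),[.08,-.085,.016]),
("side",S(128,85),[-.034,.06,.261]),("side",S(195,30),[.026,.06,.261]),("side",S(392,108),[.026,-.06,.261]),
("side",S(375,275),[.026,-.06,.162]),("side",S(312,342),[-.034,-.06,.162])]
tip=[("top",T(408,480),[-.145,-.06,.023]),("side",S(165,298),[-.145,-.06,.02]),("side",S(305,208),[-.043,-.06,0.0]),("side",S(183,320),[-.145,-.06,0.0])]
def f(v):
    return np.concatenate([(proj(n,br(v,P))[0]-u) for n,u,P in obs]+[(proj(n,arm(v,v[3],P))[0]-u) for n,u,P in tip])
r=least_squares(f,[.5,.1,0,-.1],loss='soft_l1'); print(r.x, np.degrees(r.x[2])); print(r.fun.reshape(-1,2))
print("bolt",br(r.x,[-.002,0,.235]),"seat",arm(r.x,r.x[3],[-.11,-.06,.005]))
print(proj("top",br(r.x,[[-.002,0,.248],[-.034,.06,.261],[-.034,-.06,.261]]))) 
E
```

```text
A (array([ 0.5338, -0.2189,  0.1286]), array([0.001])) (array([ 0.5203, -0.3405,  0.1338]), array([0.0011])) 0.12244691270595098
[0.6106 0.1544 0.2002 0.0096] 11.468420423037356
[[ 0.3574  7.5125]
 [-0.8793  6.4692]
 [ 1.0188  5.7866]
 [-6.8906  2.1704]
 [-4.8345  4.3557]
 [-2.8283  2.6393]
 [-0.2204 -2.3504]
 [ 0.675  -2.0161]
 [ 0.2768 -0.6815]
 [ 1.102  -2.9138]
 [ 0.539  -4.487 ]
 [-2.5842 -5.1714]
 [ 4.2911 -1.6515]
 [ 1.2477  1.4426]
 [ 0.4927  0.5795]]
bolt [[0.6086 0.154  0.235 ]] seat [[0.5147 0.0737 0.2394]]
[[231.4583 158.7937]
 [211.1216 174.1982]
 [255.8546 163.9419]]
```

```bash
cat > fit.py <<'E'
from hp import *
S=lambda x,y:(240+x/5,130+y/5); T=lambda x,y:(200+x/6,130+y/6)
foot=[("top",T(427,350),[-.08,-.085,.016]),("top",T(115,430),[-.08,.085,.016]),("top",T(355,70),[.08,-.085,.016]),
("side",S(75,448),[-.08,.085,.016]),("side",S(315,572),[-.08,-.085,.016]),("side",S(468,418),[.08,-.085,.016])]
pl=[("side",S(128,85),[-.034,.06,.261]),("side",S(195,30),[.026,.06,.261]),("side",S(392,108),[.026,-.06,.261]),
("side",S(312,342),[-.034,-.06,.162]),("top",T(50,150),[.026,.06,.261]),("top",T(325,80),[.026,-.06,.261]),("top",T(380,235),[-.034,-.06,.261]),("top",T(83,283),[-.034,.06,.261])]
tip=[("top",T(408,485),[-.145,-.06,.023]),("side",S(165,298),[-.145,-.06,.02]),("side",S(305,208),[-.043,-.06,0.0]),("side",S(183,320),[-.145,-.06,0.0])]
def f(v):
    return np.concatenate([(proj(n,br(v,np.array(P)+[v[4],0,0]))[0]-u) for n,u,P in foot]+[(proj(n,br(v,P))[0]-u) for n,u,P in pl]+[(proj(n,arm(v,v[3],P))[0]-u) for n,u,P in tip])
r=least_squares(f,[.6,.15,.2,-.1,0],loss='soft_l1'); 
if __name__=="__main__":
    print(r.x, np.degrees(r.x[2])); print(r.fun.reshape(-1,2))
    print("bolt",br(r.x,[-.002,0,.235]),"seat",arm(r.x,r.x[3],[-.11,-.06,.005]))
    print(proj("top",br(r.x,[[-.002,0,.248]]))) 
E
python3 fit.py
python3 - <<'E'
from fit import *
v=r.x
for n in("top","side"):
    im=cv2.imread(f"pics/{n}0.png"); 
    x0,y0,x1,y1,k=(200,130,290,220,6) if n=="top" else (240,130,350,250,5)
    im=cv2.resize(im[y0:y1,x0:x1],None,fx=k,fy=k,interpolation=cv2.INTER_CUBIC)
    def L(P,c):
        q=((proj(n,P)-[x0,y0]+.5)*k).astype(int); cv2.polylines(im,[q.reshape(-1,1,2)],False,c,1)
    for xs in((-.034,-.026),(.026,.034)):
        for z in(.162,.261):L(br(v,[[xs[0],.06,z],[xs[0],-.06,z],[xs[1],-.06,z],[xs[1],.06,z],[xs[0],.06,z]]),(0,255,0))
    x=v[4];L(br(v,[[x-.08,.085,.016],[x-.08,-.085,.016],[x+.08,-.085,.016],[x+.08,.085,.016],[x-.08,.085,.016]]),(255,255,0))
    L(arm(v,v[3],[[-.043,-.06,0],[-.145,-.06,0],[-.145,-.06,.023]]),(0,255,255))
    L(arm(v,v[3],[[-.043,-.073,.013],[-.043,0,.013],[-.043,0,-.013],[-.043,-.073,-.013],[-.043,-.073,.013]]),(255,0,255))
    a=np.radians([90,30,-30,-90,-150,150,90]); h=.013/np.cos(np.pi/6)
    for xx in(-.014,.010):L(arm(v,v[3],[[xx,h*np.cos(t),h*np.sin(t)] for t in a]),(255,0,0))
    cv2.imwrite(f"pics/ov_{n}.png",im)
E
```

```text
[ 0.6017  0.1473  0.2009 -0.1496  0.0297] 11.512891451061499
[[ 0.5773  1.1175]
 [-0.5457  0.0756]
 [ 1.2191 -0.4097]
 [-1.0332 -0.8339]
 [ 1.0189  0.9891]
 [ 2.4124 -0.3278]
 [-1.0718  0.2747]
 [-0.0809  0.4679]
 [-0.2397  1.99  ]
 [-0.0476 -1.6039]
 [ 0.8029  0.7528]
 [-0.5583  2.2251]
 [-4.6876 -2.0069]
 [ 0.0444  0.3008]
 [-1.4754 -2.9104]
 [ 2.1959 -2.3061]
 [ 0.5883  1.091 ]
 [-0.4697  0.479 ]]
bolt [[0.5997 0.1469 0.235 ]] seat [[0.5056 0.0679 0.2489]]
[[234.1824 161.9835]]
```

View pics/ov_top.png

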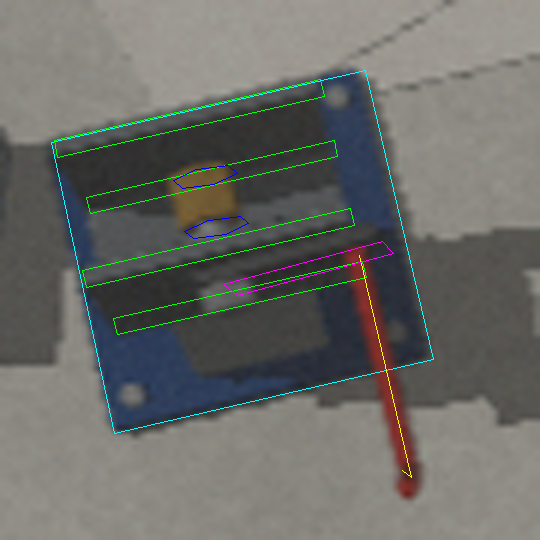

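View pics/ov_side.png

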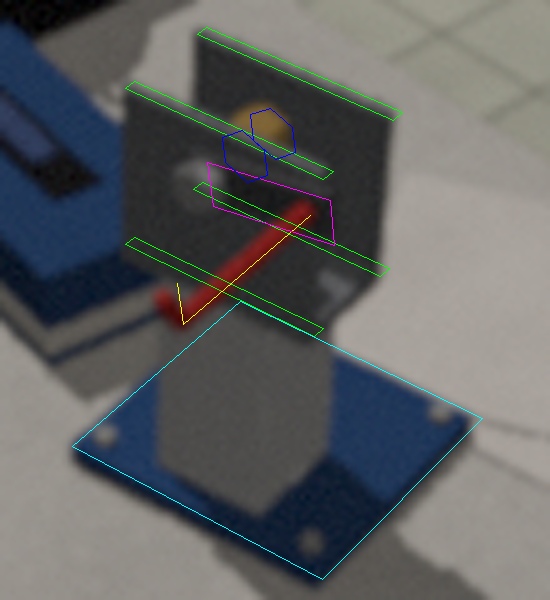

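The overlay shows two of my picks were wrong: the arm plate was taken for the front plate's corner, and the hook tip leans forward. I'll refit with the bolt head and nut included.

```bash
cat > fit.py <<'E'
from hp import *
S=lambda x,y:(240+x/5-.4,130+y/5-.4); T=lambda x,y:(200+x/6-.4,130+y/6-.4)
foot=[("top",T(427,352),[-.08,-.085,.016]),("top",T(115,430),[-.08,.085,.016]),("top",T(357,70),[.08,-.085,.016]),
("side",S(75,448),[-.08,.085,.016]),("side",S(315,575),[-.08,-.085,.016]),("side",S(468,420),[.08,-.085,.016])]
pl=[("side",S(126,85),[-.034,.06,.261]),("side",S(195,32),[.026,.06,.261]),("side",S(390,112),[.026,-.06,.261]),
("side",S(312,342),[-.034,-.06,.162]),("top",T(50,152),[.026,.06,.261]),("top",T(322,84),[.026,-.06,.261]),("top",T(83,283),[-.034,.06,.261]),
("top",T(348,222),[-.034,-.06,.261])]
tip=[("side",S(305,208),[-.043,-.06,0.0]),("side",S(183,318),[-.145,-.06,0.0]),("side",S(200,186),[-.055,0,0]),("top",T(230,295),[-.052,0,.013]),("top",T(355,252),[-.046,-.06,.004]),("side",S(332,192),[-.043,-.073,.013]),
("top",T(385,385),[-.11,-.06,.005])]
hexc=[("top",T(203,195),[-.002,0,.005]),("side",S(262,122),[-.002,0,.008])]
def f(v):
    pj=lambda n,P:proj(n,P)[0]+(v[5:7] if n=="top" else v[7:9])
    return np.concatenate([(pj(n,br(v,np.array(P)+[v[4],0,0]))-u) for n,u,P in foot]+[(pj(n,br(v,P))-u) for n,u,P in pl]+[(pj(n,arm(v,v[3],P))-u)*(.0 if k==100 else 1) for k,(n,u,P) in enumerate(tip)]+[pj(n,arm(v,v[3],P))-u for n,u,P in hexc]+[v[5:9]/1])
r=least_squares(f,[.6,.15,.2,-.1,0,0,0,0,0],loss='soft_l1',f_scale=.7); v=r.x
if __name__=="__main__":
    print(r.x, np.degrees(r.x[2])); print(r.fun[:-4].reshape(-1,2))
    print("bolt",br(r.x,[-.002,0,.235]),"seat",arm(r.x,r.x[3],[-.11,-.06,.005]))
    for n in("top","side"):
        im=cv2.imread(f"pics/{n}0.png"); 
        x0,y0,x1,y1,k=(200,130,290,220,6) if n=="top" else (240,130,350,250,5)
        im=cv2.resize(im[y0:y1,x0:x1],None,fx=k,fy=k,interpolation=cv2.INTER_CUBIC)
        def L(P,c):
            q=((proj(n,P)+(v[5:7] if n=="top" else v[7:9])-[x0,y0]+.5)*k).astype(int); cv2.polylines(im,[q.reshape(-1,1,2)],False,c,1)
        for xs in((-.034,-.026),(.026,.034)):
            for z in(.162,.261):L(br(v,[[xs[0],.06,z],[xs[0],-.06,z],[xs[1],-.06,z],[xs[1],.06,z],[xs[0],.06,z]]),(0,255,0))
        x=v[4];L(br(v,[[x-.08,.085,.016],[x-.08,-.085,.016],[x+.08,-.085,.016],[x+.08,.085,.016],[x-.08,.085,.016]]),(255,255,0))
        L(arm(v,v[3],[[-.043,-.06,0],[-.145,-.06,0],[-.155,-.06,.023]]),(0,255,255))
        L(arm(v,v[3],[[-.043,-.073,.013],[-.043,0,.013],[-.043,0,-.013],[-.043,-.073,-.013],[-.043,-.073,.013]]),(255,0,255))
        a=np.radians([90,30,-30,-90,-150,150,90]); h=.013/np.cos(np.pi/6)
        for xx in(-.014,.010):L(arm(v,v[3],[[xx,h*np.cos(t),h*np.sin(t)] for t in a+np.pi/6]),(255,0,0))
        cv2.imwrite(f"pics/ov2_{n}.png",im)
E
python3 fit.py; python3 -c "
import cv2,numpy as np
a=cv2.imread('pics/ov2_top.png');b=cv2.imread('pics/ov2_side.png');b=cv2.resize(b,None,fx=.9,fy=.9)
a=cv2.resize(a,None,fx=.55,fy=.55); b=cv2.resize(b,None,fx=.55,fy=.55)
" 
```

```text
[ 0.6044  0.1499  0.2088 -0.1664  0.0269  0.1748 -0.1755 -0.2625  0.02  ] 11.965783931186875
[[ 0.577   0.7825]
 [-0.4511  0.4855]
 [ 0.5069 -0.3135]
 [-1.3899 -0.6052]
 [ 0.9031  0.3094]
 [ 1.9057 -0.9296]
 [-0.4041 -0.0672]
 [ 0.0087 -0.2994]
 [ 0.3814  0.5779]
 [ 0.3641 -2.22  ]
 [ 0.3408 -0.1632]
 [-0.6111  0.6416]
 [-0.2492 -0.3351]
 [ 0.2596 -0.8147]
 [ 1.0025  0.1414]
 [ 0.29   -0.0422]
 [-0.888   1.107 ]
 [-1.1615  0.1736]
 [-0.1654 -0.249 ]
 [-0.3999  0.0357]
 [ 0.3467  0.6855]
 [-0.0512 -0.4339]
 [-1.1716  0.9078]]
bolt [[0.6025 0.1495 0.235 ]] seat [[0.5089 0.07   0.2499]]
```

View pics/ov2_top.png

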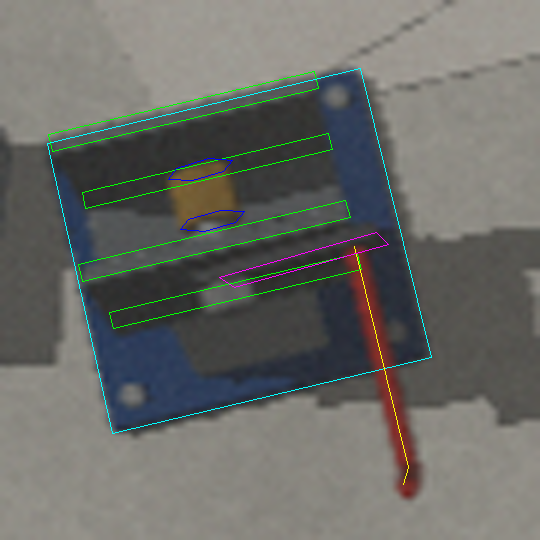

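View pics/ov2_side.png

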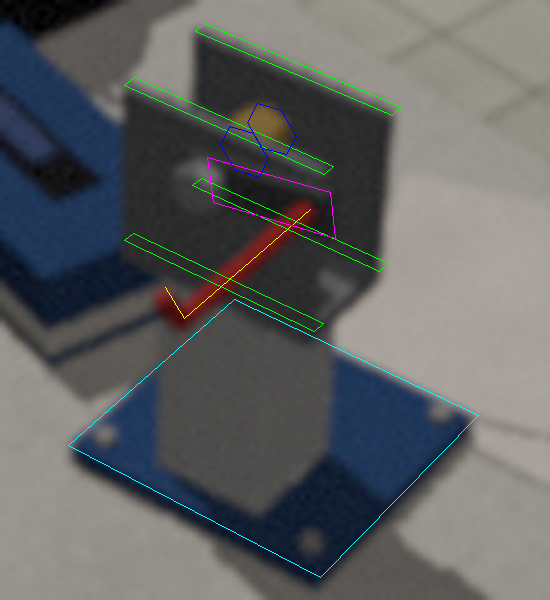

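The refit agrees to about 1–2 px. That gives bolt ≈ (0.602,0.149), yaw ≈ 11.5–12°, pivot ≈ -0.16, and seat ≈ (0.509,0.070,0.250), whose reach is fine. Basket A's bar measures 122 mm long at z = 0.131, matching 124 mm and 130 mm, so A is the job's basket. I'll grip it 26 mm to the right of the bar's middle so the fingers clear the rod.

```bash
cat >> hp.py <<'E'
BAR=np.array([.527,-.2797,.130]); PSI=np.radians(-6.3)
YA=lambda a:np.array([-np.sin(a),np.cos(a),0]); XA=lambda a:np.array([np.cos(a),np.sin(a),0])
OFF=-.026
E
python3 - <<'E'
from hp import *
# feasibility
g=BAR+OFF*YA(PSI); yaw=np.degrees(PSI)+90
b=np.radians(11.6); seat=np.array([.509,.070,.250])
bolt=np.array([.602,.149,.235])
for nm,p,y in (("pick",g+[0,0,-.019],yaw),("pickhi",g+[0,0,.29],yaw),
  ("pre",seat-.075*XA(b)+OFF*YA(b)+[0,0,.040-.019],np.degrees(b)+90),("place",seat+OFF*YA(b)+[0,0,.005-.019],np.degrees(b)+90),
  ("bolt",bolt-[0,0,.019],np.degrees(b)),("bolt2",bolt-[0,0,.019],np.degrees(b)-180),("bolthi",bolt+[0,0,.14],np.degrees(b))):
    q=bot.inverse_kinematics(list(p),[180,0,y]); print(nm,p,y,q if q is None else np.array(q))
print(bot.read_clock())
E
```

```text
pick [ 0.5241 -0.3055  0.111 ] 83.7 [-36.4751  34.644   98.6607   0.      46.6953 -30.1751]
pickhi [ 0.5241 -0.3055  0.42  ] 83.7 [-36.4751  19.5756  74.8073   0.      85.6171 -30.1751]
pre [0.4408 0.0295 0.271 ] 101.6 [ -4.7569  10.4043 110.4271   0.      59.1686 -16.3569]
place [0.5142 0.0445 0.236 ] 101.6 [ -2.3859  18.995  104.0681  -0.      56.9369 -13.9859]
bolt [0.602 0.149 0.216] 11.6 [ 7.8019 28.5871 91.0604 -0.     60.3525 86.2019]
bolt2 [0.602 0.149 0.216] -168.4 [  7.8019  28.5871  91.0604   0.      60.3525 -93.7981]
bolthi [0.602 0.149 0.375] 11.6 [ 7.8019 21.8721 77.7312 -0.     80.3967 86.2019]
0.1
```

```bash
python3 - <<'E'
from hp import *
g=BAR+OFF*YA(PSI); R=[180,0,83.7]
bot.movel([.2117,.5878,.40],feed=.25)
bot.reach(list(g+[0,0,.25]),R); print(bot.read_clock())
bot.grip(.06)
bot.movel(list(g+[0,0,.07]),R,feed=.25); print(bot.read_clock(),bot.read_opening())
for n in("side","top"): cv2.imwrite(f"pics/{n}1.png",bot.read_camera(n)[:,:,::-1])
im=cv2.imread("pics/side1.png")[220:400,330:490]; cv2.imwrite("pics/s1.png",cv2.resize(im,None,fx=3.3,fy=3.3))
im=cv2.imread("pics/top1.png")[150:260,330:460]; cv2.imwrite("pics/t1.png",cv2.resize(im,None,fx=4,fy=4))
E
```

```text
4.2333
5.475 0.05997637978180613
```

View pics/s1.png

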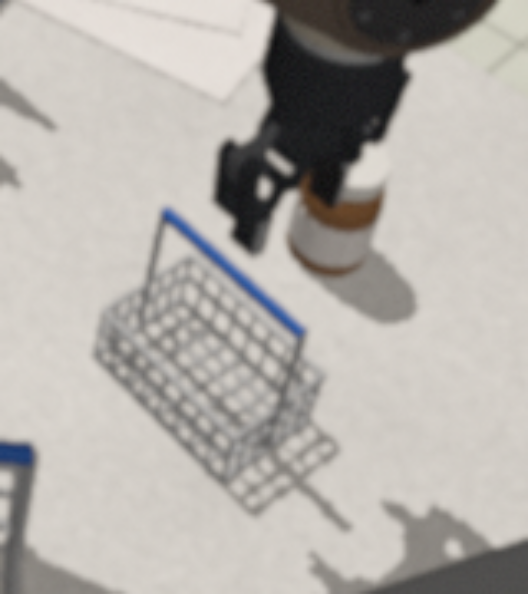

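View pics/t1.png

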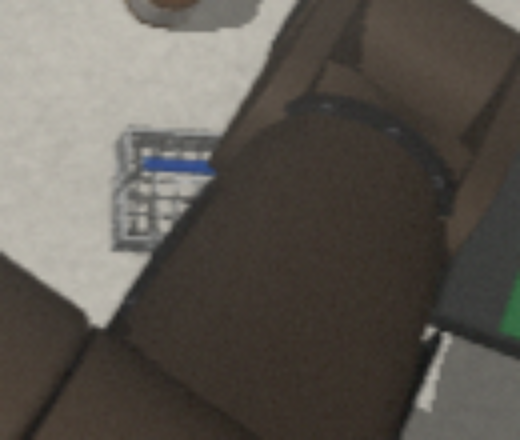

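```bash
python3 - <<'E'
from hp import *
p=bot.read_position(); print(p)
g=BAR+OFF*YA(PSI)
print((proj("side",p)-[330,220])*3.3,(proj("side",g)-[330,220])*3.3)
x=XA(PSI)*.03
print((proj("side",[p+x,p-x])-[330,220])*3.3)
E
```

```text
[ 0.5247 -0.3059  0.2016]
[[284.2631 225.6885]] [[261.9491 297.9086]]
[[318.1688 204.1755]
 [249.5167 247.7349]]
```

The side view shows the fingers at crop (250,245) and (325,195), straddling the bar's line as predicted, and the grip point (262,298) lies on the bar. Next: descend, grip and lift.

```bash
python3 - <<'E'
from hp import *
g=BAR+OFF*YA(PSI); R=[180,0,83.7]
bot.movel(list(g+[0,0,-.019]),R,feed=.15)
bot.grip(.0,100); print(bot.read_opening(),bot.read_wrist_force(),bot.read_clock())
bot.movel(list(g+[0,0,.09]),R,feed=.12); print(bot.read_opening(),bot.read_wrist_force(),bot.read_wrist_torque(),bot.read_clock())
for n in("side","top"): cv2.imwrite(f"pics/{n}2.png",bot.read_camera(n)[:,:,::-1])
im=cv2.imread("pics/side2.png")[200:380,330:490]; cv2.imwrite("pics/s2.png",cv2.resize(im,None,fx=3.3,fy=3.3))
E
```

```text
0.006700021951082029 [ 2.2167 -0.9729  5.1819] 6.8583
0.006806995526802001 [-0.2617 -0.2591 -4.0095] [-0.0594  0.044  -0.014 ] 7.9167
```

View pics/s2.png

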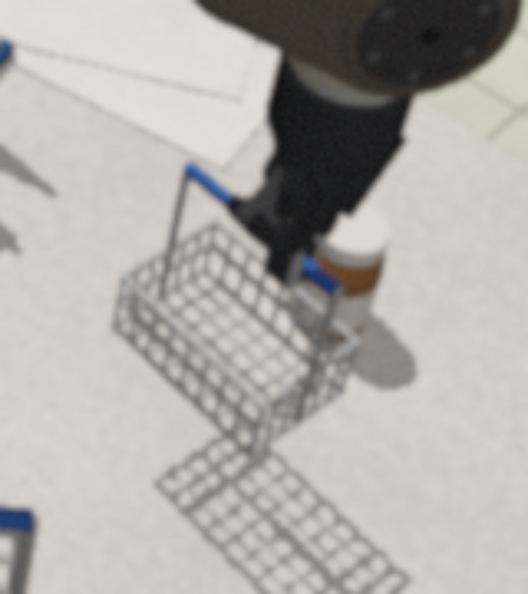

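```bash
python3 - <<'E'
from hp import *
t=bot.read_position(); R=Ro.from_euler('xyz',bot.read_tcp_rot(),degrees=True).as_matrix()
print(t)
c=t+[0,0,.019]-OFF*YA(PSI)
for l in (.062,-.062): print((proj("side",c+l*YA(PSI))-[330,200])*3.3)
# droop estimate: observed ends with z free along plane x fixed
for l,o in((.062,(386.7,250.9)),(-.062,(432.4,287.9))):
    P=c+l*YA(PSI)
    s=least_squares(lambda d:proj("side",P+[0,d[0],d[1]])[0]-o,[0,0]).x; print(s)
E
```

```text
[ 0.5239 -0.3054  0.2191]
[[190.8994 164.7796]]
[[339.7266 291.0136]]
[ 0.0022 -0.0046]
[ 0.0012 -0.0003]
```

```bash
python3 - <<'E'
from hp import *
b=np.radians(11.6); seat=np.array([.509,.070,.250]); R=[180,0,101.6]
pre=seat-.085*XA(b)+OFF*YA(b)+[0,0,.042-.019]
g=BAR+OFF*YA(PSI)
bot.movel(list(g+[0,0,.16]),[180,0,83.7],feed=.2)
try: bot.reach(list(pre),R)
except bot.PlanningError as e: print("ERR",e)
print(bot.read_clock(),bot.read_position(),pre,bot.read_opening())
for n in("side","top"): cv2.imwrite(f"pics/{n}3.png",bot.read_camera(n)[:,:,::-1])
im=cv2.imread("pics/side3.png")[110:310,180:380]; cv2.imwrite("pics/s3.png",cv2.resize(im,None,fx=3,fy=3))
im=cv2.imread("pics/top3.png")[110:310,180:380]; cv2.imwrite("pics/t3.png",cv2.resize(im,None,fx=3,fy=3))
E
```

```text
9.8167 [0.4316 0.0268 0.2729] [0.431  0.0274 0.273 ] 0.006794994159216631
```

View pics/s3.png

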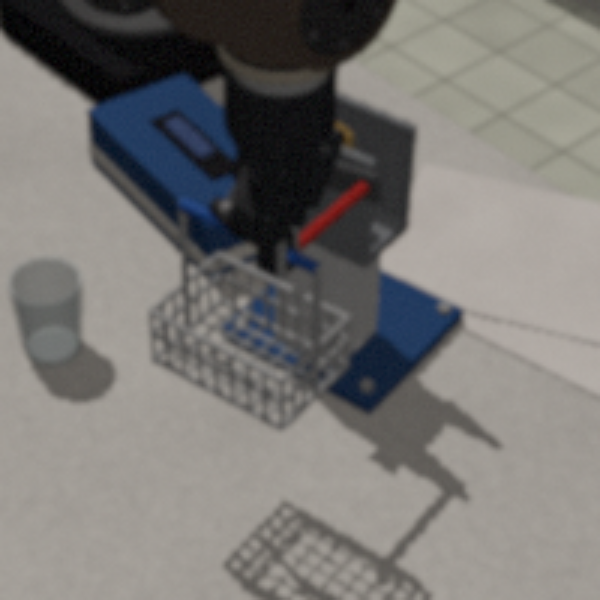

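View pics/t3.png

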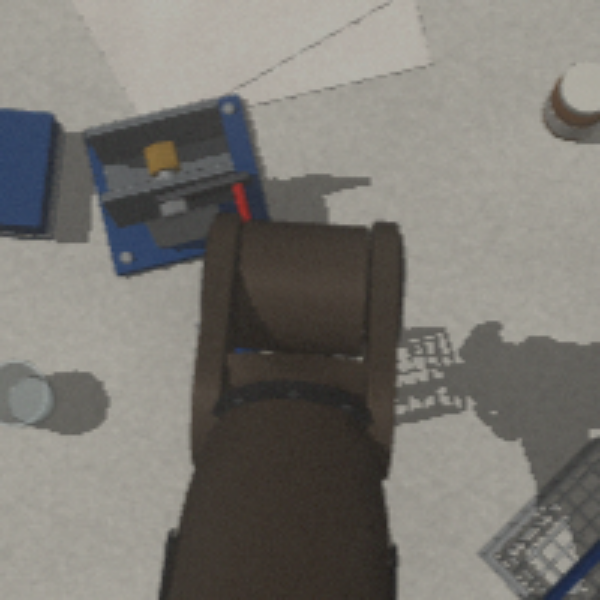

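```bash
python3 - <<'E'
from hp import *
b=np.radians(11.6)
t=bot.read_position(); c=t+[0,0,.019]-OFF*YA(b)
print("bar",c,bot.read_tcp_rot())
for l,o in((.062,(241.7,177.7)),(-.062,(284.3,198.3))):
    P=c+l*YA(b); print(proj("side",P),o)
    print(least_squares(lambda d:proj("side",P+d[0]*YA(b)+[0,0,d[1]])[0]-o,[0,0]).x)
v=[.6045,.1497,b]
for th in(-.13,-.17): print(th,arm(v,th,[[-.11,-.06,.005],[-.145,-.06,.023],[-.155,-.06,.023]]))
E
```

```text
bar [0.4264 0.0521 0.2919] [-179.9999    0.0039  101.5159]
[[241.3564 177.3617]] (241.7, 177.7)
[-0.001  -0.0005]
[[286.5166 199.6827]] (284.3, 198.3)
[0.0059 0.0008]
-0.13 [[0.5086 0.0699 0.2477]
 [0.4738 0.0652 0.2656]
 [0.464  0.0632 0.2656]]
-0.17 [[0.5085 0.0705 0.2501]
 [0.4736 0.0664 0.2678]
 [0.4638 0.0644 0.2678]]
```

Measured bar ends agree with the model to within a few mm. The bar's bottom (0.287) clears the tip (≈0.268), so I'll move in over the hook and lower, watching the force.

```bash
python3 - <<'E'
from hp import *
b=np.radians(11.6); seat=np.array([.509,.070,.250]); R=[180,0,101.6]
top=seat+OFF*YA(b)+[0,0,.042-.019]
bot.movel(list(top),R,feed=.1); print(bot.read_wrist_force(),bot.read_clock())
bot.movel(list(seat+OFF*YA(b)+[0,0,.012-.019]),R,feed=.08); f0=bot.read_wrist_force(); print(f0,bot.read_clock())
for dz in (.009,.007,.005,.003,.001,-.001,-.003):
    bot.movel(list(seat+OFF*YA(b)+[0,0,dz-.019]),R,feed=.05); f=bot.read_wrist_force(); print(dz,f)
    if f[2]-f0[2]>2: break
for n in("side","top"): cv2.imwrite(f"pics/{n}4.png",bot.read_camera(n)[:,:,::-1])
print(bot.read_clock())
im=cv2.imread("pics/side4.png")[110:310,180:380]; cv2.imwrite("pics/s4.png",cv2.resize(im,None,fx=3,fy=3))
E
```

```text
[ 1.0841 -0.2766 -2.6458] 10.9167
[-0.134   0.1037 -2.682 ] 11.4417
0.009 [-0.3406 -0.737  -2.8743]
0.007 [ 0.4934 -0.2079 -2.9214]
0.005 [-0.061  -0.0863 -3.2402]
0.003 [ 0.9388 -0.0287 -0.4046]
12.5417
```

View pics/s4.png

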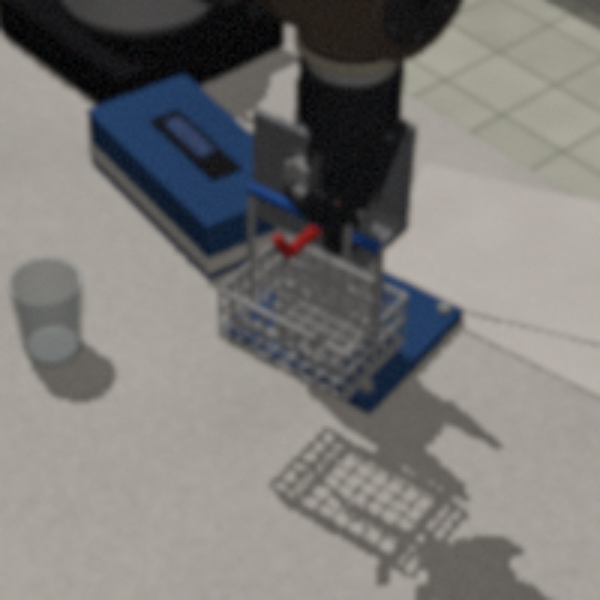

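The hook's upturned end at crop (285,243) lies in front of the bar inside the window, and the load has passed to the hook (-3.2 → -0.4 N). Releasing now.

```bash
python3 - <<'E'
from hp import *
b=np.radians(11.6); seat=np.array([.509,.070,.250]); R=[180,0,101.6]
bot.grip(.045,100); print(bot.read_wrist_force(),bot.read_clock())
p=seat+OFF*YA(b)
bot.movel(list(p+[0,0,.08]),R,feed=.1)
bot.movel(list(p+[0,0,.15]),R,feed=.2)
bolt=np.array([.602,.149,.235])
bot.reach([bolt[0],bolt[1],.40],[180,0,11.6-180]); print(bot.read_clock(),bot.read_wrist_force())
for n in("side","top"): cv2.imwrite(f"pics/{n}5.png",bot.read_camera(n)[:,:,::-1])
im=cv2.imread("pics/side5.png")[110:310,200:380]; cv2.imwrite("pics/s5.png",cv2.resize(im,None,fx=3,fy=3))
im=cv2.imread("pics/top5.png")[110:290,180:380]; cv2.imwrite("pics/t5.png",cv2.resize(im,None,fx=3,fy=3))
E
```

```text
[-0.9251  0.2194 -0.0237] 12.9917
15.8583 [-0.5811  0.0698 -0.1646]
```

View pics/s5.png

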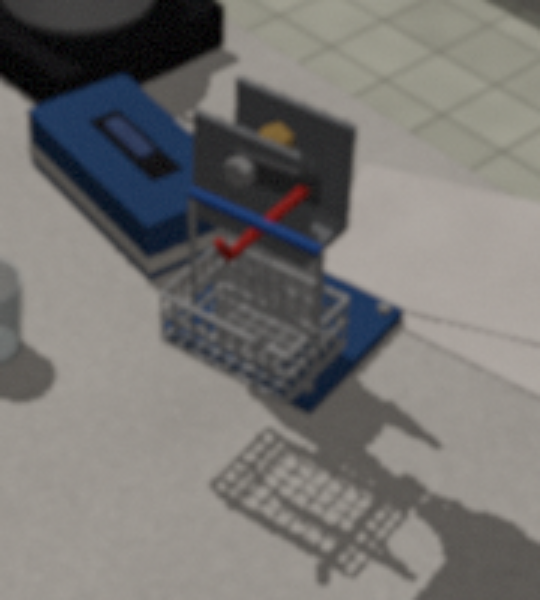

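View pics/t5.png

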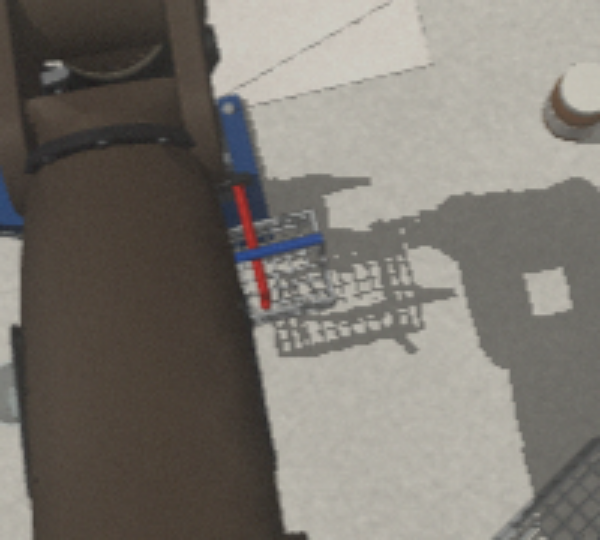

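The basket hangs on the rod: the side crop shows the bar (190,190)-(320,248) crossing the red rod at about (270,215), with the upturned end at (225,245) in front of it. The top view agrees. Next I'll go to just above the gap and check alignment.

```bash
python3 - <<'E'
from hp import *
bolt=np.array([.602,.149,.235])
bot.grip(.085,40)
bot.movel([bolt[0],bolt[1],.285],[180,0,11.6-180],feed=.15); print(bot.read_clock(),bot.read_position(),bot.read_opening())
for n in("side","top"): cv2.imwrite(f"pics/{n}6.png",bot.read_camera(n)[:,:,::-1])
im=cv2.imread("pics/side6.png")[80:260,200:380]; cv2.imwrite("pics/s6.png",cv2.resize(im,None,fx=3.3,fy=3.3,interpolation=cv2.INTER_CUBIC))
p=bot.read_position(); y=YA(np.radians(11.6))*.0425
print((proj("side",[p,p+y+[0,0,.013],p-y+[0,0,.013]])-[200,80])*3.3)
E
```

```text
17.35 [0.6024 0.1491 0.2859] 0.08516370134619024
[[304.1446 200.8095]
 [258.3556 166.2387]
 [352.4551 206.6253]]
```

View pics/s6.png

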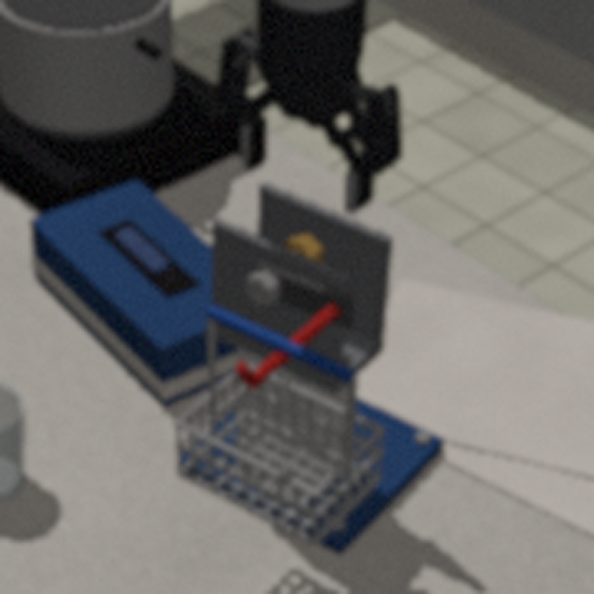

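The fingertips at crop (252,165) and (355,208) sit where predicted, centred over the gap: gap mid (303,229) against the fingers' midpoint dropped to (302,226). Descending.

```bash
python3 - <<'E'
from hp import *
bolt=np.array([.602,.149,.235]); R=[180,0,11.6-180]
for z in(.25,.232,.217):
    bot.movel([bolt[0],bolt[1],z],R,feed=.08); print(z,bot.read_wrist_force(),bot.read_clock())
for n in("side","top"): cv2.imwrite(f"pics/{n}7.png",bot.read_camera(n)[:,:,::-1])
im=cv2.imread("pics/side7.png")[130:250,240:350]; cv2.imwrite("pics/s7.png",cv2.resize(im,None,fx=5,fy=5,interpolation=cv2.INTER_CUBIC))
E
```

```text
0.25 [-0.3571 -0.5227  0.4176] 18.0333
0.232 [-0.042  -1.1461  0.1055] 18.4083
0.217 [ 0.1947 -0.4883  1.2898] 18.7417
```

View pics/s7.png

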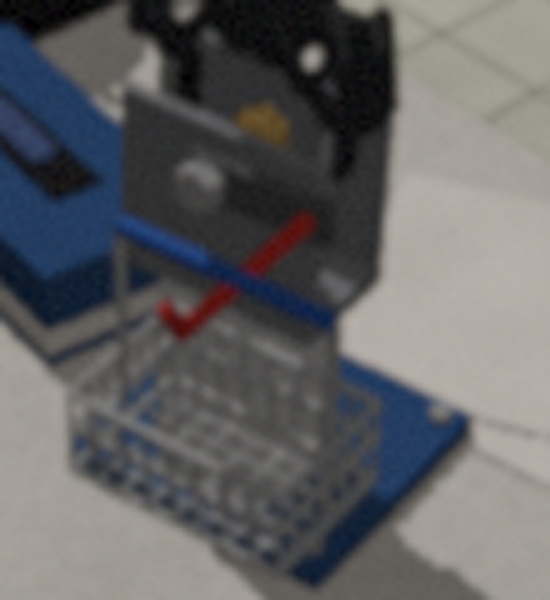

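Fingers are in the gap either side of the brass head (crop (263,120)) with no contact force. The rod has sunk about 6 mm at the hook, giving pivot ≈ -0.08. I'll let it come near level, then grip gently and check the side force.

```bash
python3 - <<'E'
from hp import *
bot.pause(4.5)
cv2.imwrite("pics/side8.png",bot.read_camera("side")[:,:,::-1])
f0=bot.read_wrist_force()
bot.grip(0.0,25); print(bot.read_opening(),f0,bot.read_wrist_force(),bot.read_wrist_torque(),bot.read_clock(),bot.read_position())
cv2.imwrite("pics/side9.png",bot.read_camera("side")[:,:,::-1])
for k in(8,9):
    im=cv2.imread(f"pics/side{k}.png")[130:250,240:350]; cv2.imwrite(f"pics/s{k}.png",cv2.resize(im,None,fx=5,fy=5,interpolation=cv2.INTER_CUBIC))
b=np.radians(11.6); print("lat",np.dot(bot.read_wrist_force(),YA(b)))
E
```

```text
0.025640273470666785 [ 0.443  -0.2251 -1.0879] [-0.5464  4.8413  2.3856] [1.064  0.29   0.1922] 23.9583 [0.6019 0.1496 0.2172]
lat 5.56474357006126
```

View pics/s9.png

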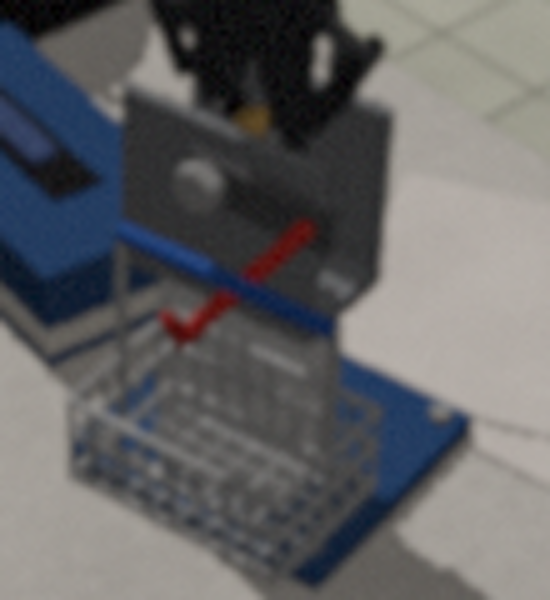

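The opening is 25.6 mm, matching the 26 mm flats, and the side force is only 5.6 N. I'll tighten and check that sagging has stopped.

```bash
python3 - <<'E'
from hp import *
bot.grip(0.0,70); print(bot.read_opening(),bot.read_wrist_force(),bot.read_wrist_torque(),bot.read_clock(),bot.read_position())
b=np.radians(11.6); 
A=[]
bot.pause(1)
for k in range(2):
    A.append(np.mean([bot.read_camera("side").astype(float) for _ in range(5)],0))
    if k==0: bot.pause(3)
print(np.dot(bot.read_wrist_force(),YA(b)),bot.read_wrist_torque(),bot.read_opening(),bot.read_clock())
a,c=[x[150:245,255:330].mean(2).astype(np.float32) for x in A]
w=cv2.createHanningWindow((a.shape[1],a.shape[0]),cv2.CV_32F); print("shift",cv2.phaseCorrelate(a,c,w), np.abs(a-c).mean(),np.abs(a-c).max())
red=lambda x:(lambda m:(np.argwhere(m).mean(0),m.sum()))((x[150:215,260:310,0]>1.7*x[150:215,260:310,1])&(x[150:215,260:310,0]>60))
old=cv2.imread("pics/side8.png")[:,:,::-1].astype(float);o9=cv2.imread("pics/side9.png")[:,:,::-1].astype(float); o7=cv2.imread("pics/side7.png")[:,:,::-1].astype(float)
for x in(o7,old,o9,*A): print(red(x))
im=A[1].astype(np.uint8)[130:250,240:350,::-1]; cv2.imwrite("pics/s10.png",cv2.resize(im,None,fx=5,fy=5,interpolation=cv2.INTER_CUBIC))
E
```

```text
0.024907680745754585 [-1.4432  5.2991  3.2671] [1.0891 0.3502 0.1852] 24.225 [0.6019 0.1496 0.2173]
6.136309884395655 [1.0666 0.3683 0.2307] 0.025313405995750125 28.725
shift ((0.49699040319345755, -0.03229232257552184), 0.9139958943261041) 0.6502456 5.4666634
(array([34.9577, 27.5211]), np.int64(142))
(array([36.1831, 27.5704]), np.int64(142))
(array([36.0972, 27.8403]), np.int64(144))
(array([36.1042, 27.9236]), np.int64(144))
(array([36.1479, 27.831 ]), np.int64(142))
```

View pics/s10.png

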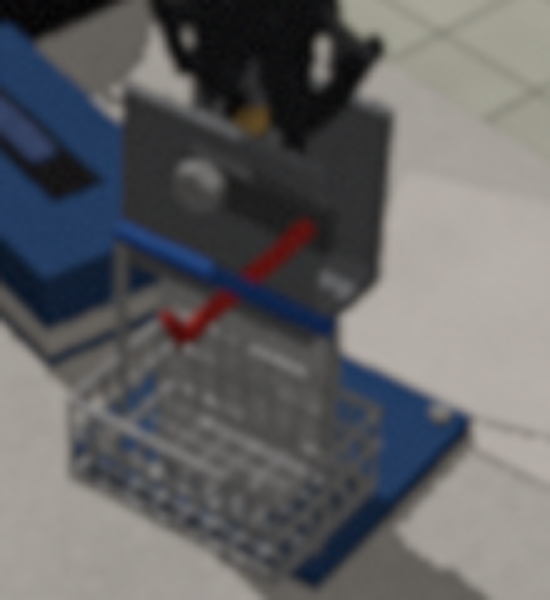

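```bash
python3 - <<'E'
from plant import bot
print(bot.read_opening(),bot.read_wrist_force(),bot.read_clock())
bot.close_job()
E
```

```text
0.025313405995750125 [-1.1435403   6.02952063  3.42730605] 28.725
the job is handed in; nothing more can be done
```

I hung the small basket by its blue bar on the red hook and let go of it. I then gripped the hidden bolt head from straight above at 70 N. I handed the job in at 28.7 s, still gripping, with the basket on the hook; no verdict was reported.

**Grip:** The fingers stopped at 25.3 mm, which matches the 26 mm flats. The grasp point was about 1 mm from the bolt's measured height. The side load on the wrist was about 6 N.

**Sagging:** Over about 3 s after tightening, the red rod stayed put in the side picture to about 0.05 px, well under the allowed speed. I judge the arm to be near level, but I only estimated that angle from pictures.

**Basket:** The last picture shows the bar resting on the rod behind its upturned end, with no sign of the robot touching it.

**Disagreements:**
- My first bracket fit had wrong corner picks and was redone; the second matched mostly within 1–2 px.
- The arm seemed to sink faster than the stated 0.01 rad/s, roughly 0.015.
- One image-shift check showed 0.5 px sideways, which I put down to the odd crop width, because the rod's own position had not moved.

I did not measure the jar, beaker and glove box again at the end, but nothing I did came close to them.

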